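# Tip the bur blocks into the ultrasonic cleaner and start it

### The arm

A 6-joint arm with a two-finger parallel gripper is mounted at the origin on the work surface. World frame = base frame: x ahead of the robot, y to its left, z up, the work surface at z = 0. Lengths are in mm, angles in degrees, forces in N, time in s.
With the tool pointing down it reaches from about 350 to 850 mm from the base axis. Payload 8.1 kg.
Tool frame: the origin (TCP) lies midway between the tips of the shut fingers; the grasp point (between the pads) lies 19 mm behind it; z points along the fingers, y is the line along which they close (so a half turn about z gives the same grasp; the last joint's range is limited). The gripper opens to 85 mm and grips with 20 to 120 N. Pads are 22 mm wide; open, the fingers measure 114 mm over their backs; the gripper's body (76 mm by 85 mm) begins 54 mm behind the grasp point. The pads swing forward as they close: fully open they stand 13 mm farther back than shut.
Start: joints at [63.06, 7.471, 85.268, -0, 87.261, -4.893], TCP at [225.204, 556.137, 231.292] pointing down, gripper open.
Joint ranges: [-169.43, 169.43], [-51.17, 129.36], [1.28, 143.12], [-76.62, 256.62], [0, 156.53], [-152.29, 152.29]. Speed limits (degrees/s): [136.94, 136.94, 159.86, 180, 180, 180].

### API

Orientations are given as [roll, pitch, yaw] about the fixed x, y, z axes, in that order (R = Rz(yaw) Ry(pitch) Rx(roll)).
In Python, from bench import sensors, optics, r gives the robot as it stands.
- The arm moves only by the tool apply_moves, never from a script. Its argument "targets" is a list of rows, each a list of 7 numbers: the shift along the tool's x, y, z in mm, then the turn, a rotation vector about the tool's x, y, z in rad, then the closure, from 0 (fully open) to 1 (shut). In form: [[x, y, z, wx, wy, wz, claw], ...]. A call has 1 to 20 rows; each row shifts and turns the commanded pose from where the row before left it, along the tool's axes as they then stand; what a row does not reach is not made up. A row lasts 1/8 s, in which the tool goes at most 62.5 mm and 10.7 degrees, less where a joint would pass 70% of its speed; a pose out of reach is approached as far as the arm can. A call is refused whole if a number of a shift passes 62.5 or a number of a turn 0.188, either way. A call with a gripper value outside its range is refused whole. The fingers move at their own pace and stop on an object; "force" is the grip in N (left out, the last holds). Time passes only in rows, so rows that do not move let the fingers close. It gives the time, the measured TCP pose, the force, the opening and the grip force at its end, in the units of the state.
- sensors.sense(): the state, without advancing time (a new reading comes with each control period).
- optics.snapshot(name): name is "scene" or "top"; returns the picture (400x640x3 uint8, red, green, blue); there is no depth.
- optics.get_calibration(name): a dict with "camera_matrix" (3x3 intrinsics, pixels), "pose" (4x4, takes a point from camera to world coordinates). Camera axes: x right, y down, z forward; pixel columns grow to the right and rows downward; lengths in mm; the calibration is good to about 2 mm. A picture is of the moment at which its call begins. get_calibration takes no time and is no camera call.
- r.hand_in(): hands the job in; it is judged then, once.
The state is a dict: "time": time; "joint_pos": joint angles; "qd": joint speeds; "joint_efforts": joint torques, N m; "tool_pos": TCP position; "tcp_rot": TCP orientation; "ft_force": force on the tool from outside, world axes, zero at the start; "wrist_torque": the same for the moment, N m; "finger_gap": finger opening in mm; "grip_force": force on a finger pad.
Only numpy, scipy, OpenCV 4.12 (cv2) and the standard library are available. Lean on these libraries where they do the work, as an engineer would, in place of code of your own. Each camera call takes 0.05 s, during which the arm holds its last target. There are 200 camera calls.

### The job

Carry the steel tray over to the ultrasonic cleaner and, with its open lip low over the tank, tip it to about 60 degrees and keep it there until both bur blocks have slid down into the tank. Then bring the tray level again, set it down gently on its rubber mat with its back wall pushed flush against the blue stop rail, and after that press the green start button fully down and let it spring back. Leave the bottle, jar and carton where they stand.

Things in the scene. Friction and masses are not known exactly. Their poses are not given: they have to be found in the camera images.
- tray: loose steel tipping tray (scoop), 110 (x) x 58 (y) x 36 mm (z), 0.16 kg: 4 mm floor, two long 3 mm side walls and a 3 mm back wall at +x, all 36 mm high; the -x end is open, the pouring lip. Origin: centre of the underside; x from lip to back, z up. Can be gripped across its long walls (58 mm) at any pitch; tipping it lip-down turns it negatively about its y axis
- tray_lip (a point): middle of the tray's open pouring edge, on the upper face of its floor, at (-55, 0, 4) mm in the tray frame
- tray_back (a point): middle of the lower outer edge of the tray's back wall, at (55, 0, 0) mm in the tray frame
- dock: rubber mat fixed to the bench, 200 (x) x 150 (y) x 6 mm, where the tray parks, with a fixed blue plastic stop rail across its +x end (12 mm thick, 130 mm long, top 32 mm above the bench). Origin: centre of the underside. The tray parks with its back wall to the rail, long axis along the mat's x, lip to -x
- dock_stop (a point): middle of the rail's face that looks to -x, at the mat's upper surface, at (80, 0, 6) mm in the mat frame: the tray's back belongs here
- cleaner: ultrasonic cleaner fixed to the bench: steel box 160 (x) x 220 (y, from -80 to +140) x 120 mm high, front to -x. Open tank in its top, 120 (x) x 140 (y) mm inside, 65 mm deep, centred on the origin; a white strip with the green start button lies beside the tank at +y. Origin: on the bench below the tank's middle
- tank_rim (a point): middle of the tank's mouth, level with the rim, 120 mm above the bench; axes as the cleaner's
- tank_floor (a point): middle of the tank's floor, 55 mm above the bench; axes as the cleaner's
- start_top (a point): middle of the green start button's top face (28 mm across), facing up
- start (a joint): travel of the start button in m: 0 released, 0.006 fully down, pressed straight down; its spring takes 6 N fully down
- block_red: loose red bur block 26 x 18 x 14 mm, 18 g, in the tray at the start. Origin: centre of its underside
- block_yellow: loose yellow bur block 26 x 18 x 14 mm, 18 g, in the tray at the start. Origin: centre of its underside
- amber_bottle: bystander: closed amber bottle, 48 mm across, 105 mm high. Origin: centre of its underside
- jar: bystander: closed blue jar with a white lid and label, 60 mm across, 50 mm high. Origin: centre of its underside
- carton: bystander: small white carton with a blue band, 90 x 50 x 30 mm. Origin: centre of its underside
Mind the look-alikes: they are no part of the job. Leave any purple or red look-alike of the tray alone.

How it is judged (in metres and radians):
On the way, in this order (a step that is already met when the one before it is completed fails the run):
1. the tray is held tipped at 60 degrees (50 to 70), its lip over the tank and less than 80 mm above the rim, with both blocks in the tank (angle between tray's own z axis and vertical between 0.873 and 1.222 rad and x of tray_lip in the frame of tank_rim between -0.065 and 0.065 m and y of tray_lip in the frame of tank_rim between -0.075 and 0.075 m and z of tray_lip in the frame of tank_rim below 0.08 m and x of block_red in the frame of tank_floor between -0.062 and 0.062 m and y of block_red in the frame of tank_floor between -0.072 and 0.072 m and z of each of block_red, block_yellow in the frame of tank_floor below 0.05 m and x of block_yellow in the frame of tank_floor between -0.062 and 0.062 m and y of block_yellow in the frame of tank_floor between -0.072 and 0.072 m), for 0.3 s.
2. the tray stands level on the mat, released, its back flush against the rail (2.5 mm) (x of tray_back in the frame of dock_stop between -0.0025 and 0.004 m and y of tray_back in the frame of dock_stop between -0.035 and 0.035 m and z of tray_back in the frame of dock_stop between -0.003 and 0.003 m and angle between tray's own z axis and vertical below 0.052 rad and angle between the x axis of tray and the x axis of dock, either way round below 0.105 rad and contact force between the fingers and tray below 0.1 N), for 0.2 s.
3. the start button is pressed fully down (value of joint start above 0.0053 m), for 0.05 s.
At the end, for the whole second after the job is handed in: Both blocks rest in the tank; the tray stands level (3 degrees) on the mat, its back within 2.5 mm of the rail's face, centred within 35 mm and square within 6 degrees; the button is up again; bottle, jar and carton are upright and within 20 mm of where they were (x of block_red in the frame of tank_floor between -0.062 and 0.062 m and y of block_red in the frame of tank_floor between -0.072 and 0.072 m and z of each of block_red, block_yellow in the frame of tank_floor below 0.05 m and x of block_yellow in the frame of tank_floor between -0.062 and 0.062 m and y of block_yellow in the frame of tank_floor between -0.072 and 0.072 m and x of tray_back in the frame of dock_stop between -0.0025 and 0.004 m and y of tray_back in the frame of dock_stop between -0.035 and 0.035 m and z of tray_back in the frame of dock_stop between -0.003 and 0.003 m and angle between tray's own z axis and vertical below 0.052 rad and angle between the x axis of tray and the x axis of dock, either way round below 0.105 rad and distance of each of amber_bottle, jar, carton from where it was at the start of the episode below 0.02 m and angle between each of amber_bottle, jar, carton's own z axis and vertical below 0.35 rad and value of joint start below 0.0015 m and linear speed of each of tray, block_red, block_yellow below 0.02 m/s); the robot touches nothing.
It fails at once if the tray is tipped beyond 80 degrees (angle between tray's own z axis and vertical above 1.4 rad).
It fails at once if the tray is set down or pushed on the mat and rail hard (over 50 N) (contact force between tray and dock above 50 N).
It fails at once if the start button is pressed before the blocks are in the tank and the tray is back on the mat (value of joint start above 0.003 m and (horizontal distance between tray_back and dock_stop above 0.06 m or z of any of block_red, block_yellow in the frame of tank_floor below -0.02 m)).
It fails at once if a bystander is knocked over or moved by more than 20 mm (not (distance of each of amber_bottle, jar, carton from where it was at the start of the episode below 0.02 m and angle between each of amber_bottle, jar, carton's own z axis and vertical below 0.35 rad)).
It also fails if it takes over 72 s, if anything falls off the work surface, if the arm or the gripper's body presses on something with over 40 N, if the wrist force passes 120 N, or if a joint passes its speed limit or range.

## Working session

There is one attempt and no reset: what is moved stays moved. The work goes in short steps, Python scripts to look and compute and a tool call to move; the robot and the scene stay as the last step left them, time stands still between calls to the robot, and variables do not carry over. Pictures are saved under pics/ and viewed, at most 10 in all, crops included, and the job is handed in when it is done.

Besides the shell and the picture viewer there is one more tool, called after "Request:" as name(argument=value, ...), one argument or row to a line, values as JSON. apply_moves: Moves the arm, as the interface text tells. Its arguments: {"type":"object","properties":{"targets":{"type":"array"},"force":{"type":"number"}},"required":["targets"]}

```bash
mkdir -p pics; python3 - <<'E'
from bench import sensors, optics, r
import cv2,numpy as np
for n in ("scene","top"):
    im=optics.snapshot(n); cv2.imwrite(f"pics/{n}0.png",im[:,:,::-1])
    c=optics.get_calibration(n); print(n,np.round(c["camera_matrix"],1).tolist(),np.round(c["pose"],3).tolist())
print(sensors.sense())
E
```

```text
scene [[442.4, 0.0, 318.1], [0.0, 442.4, 199.3], [0.0, 0.0, 1.0]] [[-0.695, 0.594, -0.406, 1095.604], [0.719, 0.578, -0.386, 553.603], [0.005, -0.56, -0.829, 1115.965], [0.0, 0.0, 0.0, 1.0]]
top [[520.4, 0.0, 322.7], [0.0, 520.4, 192.1], [0.0, 0.0, 1.0]] [[-0.026, -0.975, 0.219, 378.702], [-1.0, 0.026, -0.002, 104.589], [-0.004, -0.219, -0.976, 1224.915], [0.0, 0.0, 0.0, 1.0]]
{'time': 0.1, 'joint_pos': array([ 6.30613270e+01,  7.51109688e+00,  8.53224503e+01,  1.36861762e-03,
        8.72602442e+01, -4.89164614e+00]), 'qd': array([ 0.06013548, -0.11134591, -0.13549569, -0.03420447, -0.10811956,
       -0.11803518]), 'joint_efforts': array([ 1.62570832e-03, -5.70950532e+01, -5.01945627e+01, -7.55966289e-05,
        8.00191396e-03,  3.17900049e-05]), 'tool_pos': array([224.95978586, 555.71353998, 230.35167185]), 'tcp_rot': array([-1.79906667e+02, -9.35970881e-03,  1.57952899e+02]), 'ft_force': array([-0.104559  ,  0.52463839,  0.40124749]), 'wrist_torque': array([-0.01333783,  0.00372302, -0.02393486]), 'grip_force': 0.0, 'finger_gap': 85.74820598749145}
```

View pics/scene0.png

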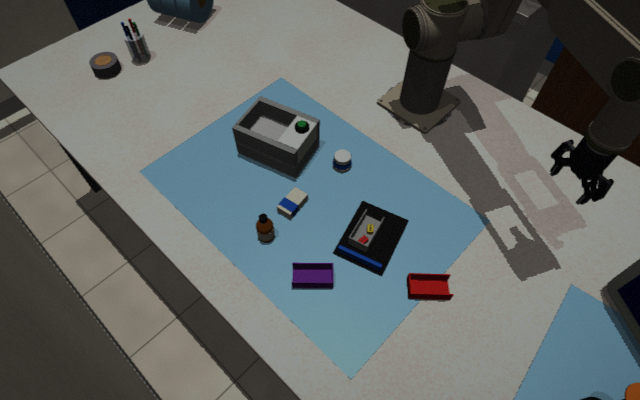

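View pics/top0.png

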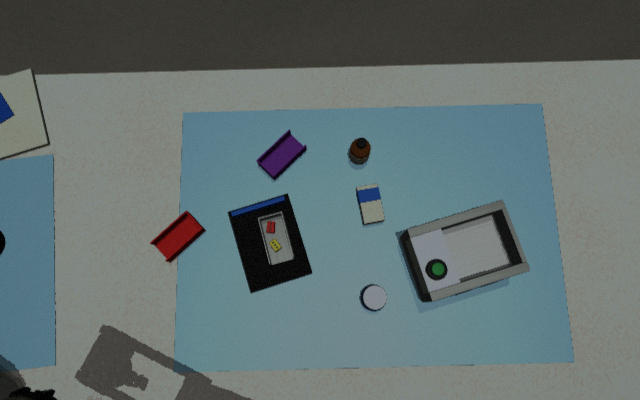

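The steel tray, holding the red and yellow blocks, is on the black mat at top (277,238). The blue rail is at (259,205) and the cleaner at (463,250), with the green button at (437,269). Three things look like trays: purple (282,155), red (178,237) and grey steel (277,238). Only the grey one holds the blocks and stands on the mat, so that is the one meant. I'll confirm it in an enlarged crop.

```bash
python3 - <<'E'
import cv2,numpy as np
t=cv2.imread("pics/top0.png")
a=cv2.resize(t[185:300,220:320],None,fx=5,fy=5,interpolation=cv2.INTER_CUBIC)
for i in range(0,100,20): cv2.putText(a,str(220+i),(i*5,10),0,.4,(0,255,255)); cv2.line(a,(i*5,0),(i*5,5),(0,255,255))
for i in range(0,115,20): cv2.putText(a,str(185+i),(0,i*5+4),0,.4,(0,255,255))
cv2.imwrite("pics/c1.png",a)
b=cv2.resize(t[190:310,390:540],None,fx=5,fy=5,interpolation=cv2.INTER_CUBIC)
for i in range(0,150,20): cv2.putText(b,str(390+i),(i*5,10),0,.4,(0,0,255)); cv2.line(b,(i*5,0),(i*5,5),(0,0,255))
for i in range(0,120,20): cv2.putText(b,str(190+i),(0,i*5+4),0,.4,(0,0,255))
cv2.imwrite("pics/c2.png",b)
E
```

```text
(no output)
```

View pics/c1.png

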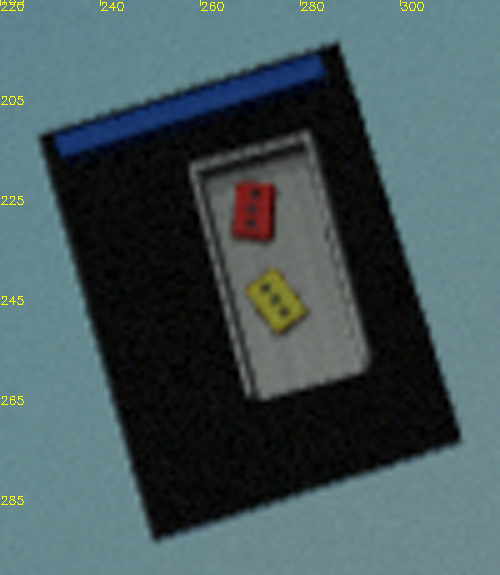

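View pics/c2.png

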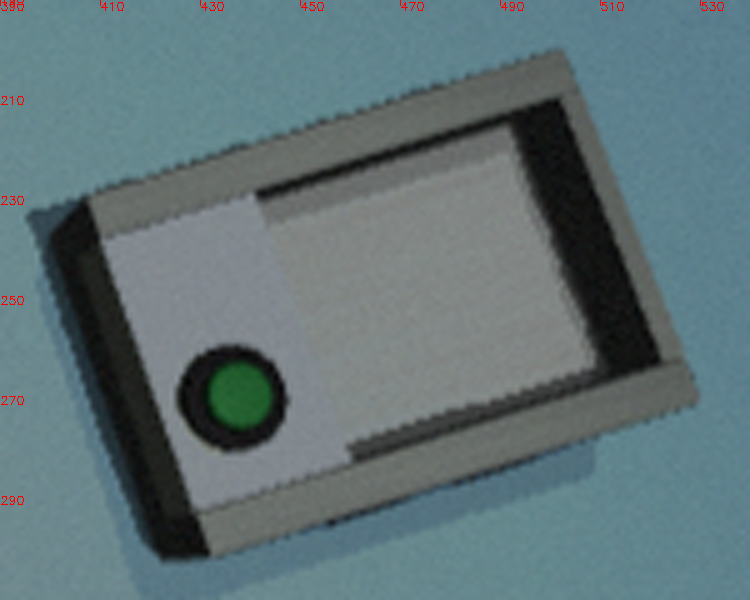

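The crop confirms the grey steel tray with both blocks. Its back is toward the blue rail, at crop pixels (188,163)–(308,130), and its lip is at (247,400)–(371,360). Next I'll fit planar poses to the known sizes.

```bash
cat > h.py <<'E'
import numpy as np
from bench import sensors, optics, r
from scipy.optimize import least_squares
def proj(P,n="top"):
    c=optics.get_calibration(n);K=np.array(c["camera_matrix"]);T=np.array(c["pose"])
    q=(np.atleast_2d(P)-T[:3,3])@T[:3,:3]; q=q@K.T; return q[:,:2]/q[:,2:]
def ray(uv,z,n="top"):
    c=optics.get_calibration(n);K=np.array(c["camera_matrix"]);T=np.array(c["pose"])
    d=T[:3,:3]@np.linalg.solve(K,[*uv,1]); return T[:3,3]+d*(z-T[2,3])/d[2]
def place(p,L):
    a=np.radians(p[2]);R=np.array([[np.cos(a),-np.sin(a)],[np.sin(a),np.cos(a)]])
    L=np.array(L,float);return np.c_[L[:,:2]@R.T+p[:2],L[:,2]]
def fit(L,uv,p0,n="top"):
    s=least_squares(lambda p:(proj(place(p,L),n)-uv).ravel(),p0);return s.x,s.fun
E
python3 - <<'E'
from h import *
C=lambda o,l:(np.array(l)+.5)/5-.5+np.array(o)
mat=[[100,75,6],[100,-75,6],[-100,-75,6],[-100,75,6]]
mp,e=fit(mat,C((220,185),[(40,135),(338,42),(460,438),(155,540)]),[500,200,10]);print("mat",mp,e.round(1))
tr=[[55,29,42],[55,-29,42],[-55,29,42],[-55,-26,10]]
tp,e=fit(tr,C((220,185),[(188,163),(308,130),(243,400),(368,372)]),[500,200,10]);print("tray",tp,e.round(1))
cl=[[80,140,120],[80,-80,120],[-80,-80,120],[-80,140,120]]
cp,e=fit(cl,C((390,190),[(90,198),(560,50),(698,403),(210,557)]),[500,-200,10]);print("cl",cp,e.round(1))
print("stop",place(mp,[[80,0,6]]),"trayback",place(tp,[[55,0,6]]))
for z in (120,125,130): 
    b=ray(C((390,190),[(240,395)])[0],z); print("btn",z,b,proj(b,"scene"))
print(ray(C((390,190),[(233,398)])[0],120))
for nm,uv,z in(("bottle",(361,143),105),("jar",(374,297),50),("carton",(370,204),30)):print(nm,ray(uv,z))
import cv2
s=cv2.imread("pics/scene0.png")
x=[cv2.resize(s[y:y+75,x:x+100],None,fx=4,fy=4,interpolation=cv2.INTER_CUBIC) for x,y in((230,95),(325,200))]
cv2.imwrite("pics/c3.png",np.hstack(x))
E
```

```text
mat [536.77955173 231.08476693  16.3176195 ] [-0.5 -0.2  0.1 -0.4  0.8  0.4 -0.4  0.1]
tray [541.84746744 213.92808037  13.69698291] [-0.2  0.4  0.2  0.5  0.3 -0.7 -0.3 -0.2]
cl [ 502.6678745  -230.58039282   15.58651359] [-1.4 -0.5  0.7 -0.5  0.9  0.1 -0.2  0.7]
stop [[613.55706665 253.56171519   6.        ]] trayback [[595.28335489 226.95136459   6.        ]]
btn 120 [ 455.7368498  -135.13656242  120.        ] [[299.75866403 127.17698938]]
btn 125 [ 455.38824764 -134.05174748  125.        ] [[300.04312112 126.15793917]]
btn 130 [ 455.03964548 -132.96693253  130.        ] [[300.32945233 125.13217504]]
[ 454.56204218 -132.10141047  120.        ]
bottle [741.5309941   13.23576468 105.        ]
jar [401.98696762  -5.1380185   50.        ]
carton [615.87189835  -7.70708802  30.        ]
```

View pics/c3.png

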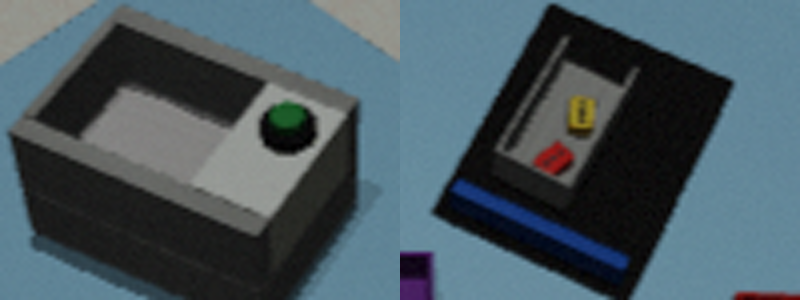

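The scene crop gives the button top at about (302,124), so it is at z≈135. I'll refine the poses using both cameras.

```bash
python3 - <<'E'
from h import *
C=lambda o,l,f=5:(np.array(l)+.5)/f-.5+np.array(o)
def fit2(L,uv,L2,uv2,p0):
    f=lambda p:np.r_[(proj(place(p,L))-uv).ravel(),(proj(place(p,L2),"scene")-uv2).ravel()]
    s=least_squares(f,p0);return s.x,s.fun.round(1)
mat=[[100,75,6],[100,-75,6],[-100,-75,6],[-100,75,6]]
mp,e=fit2(mat,C((220,185),[(40,135),(338,42),(460,438),(155,540)]),[[-100,-75,6],[-100,75,6],[100,-75,6]],C((325,200),[(153,4),(333,82),(32,213)],4),[500,200,10]);print("mat",mp,e)
tr=[[55,29,42],[55,-29,42],[-55,29,42],[-55,-26,10]]
tp,e=fit2(tr,C((220,185),[(188,163),(308,130),(243,400),(368,372)]),[[-55,-29,42],[-55,29,42],[55,-29,42],[55,29,42]],C((325,200),[(168,37),(238,68),(95,151),(175,186)],4),[540,213,14]);print("tray",tp,e)
cl=[[80,140,120],[80,-80,120],[-80,-80,120],[-80,140,120]]
cp,e=fit2(cl,C((390,190),[(90,198),(560,50),(698,403),(210,557)]),[[-80,-80,120],[-80,140,120],[80,140,120],[80,-80,120]],C((230,95),[(122,5),(358,103),(265,237),(10,132)],4),[500,-200,10]);print("cl",cp,e)
b=C((390,190),[(240,395)])[0];b2=C((230,95),[(289,115)],4)[0]
s=least_squares(lambda P:np.r_[proj(P)[0]-b,proj(P,"scene")[0]-b2],[455,-133,130]);print("btn",s.x,s.fun.round(2))
print("stop",place(mp,[[80,0,6]]))
s=sensors.sense();print(s["tool_pos"],s["tcp_rot"])
E
```

```text
mat [536.73480062 232.30776646  16.24442229] [-1.  -0.2 -0.4 -0.4  0.2  0.5 -0.9  0.2 -1.3 -0.7  0.1 -0.4 -0.8 -0.7]
tray [541.48464783 215.1458181   14.16009041] [-0.9  0.7 -0.5  0.6 -0.1 -0.5 -0.7 -0.1 -0.8 -0.8 -0.1 -0.  -0.2 -0.5
 -1.4  0.1]
cl [ 502.51538842 -229.27058952   15.73695164] [-2.1 -0.2 -0.  -0.4  0.4  0.1 -0.7  0.9 -0.5 -0.8  0.6 -1.7 -2.  -0.2
 -0.8 -0.5]
btn [ 453.81080243 -130.05991269  139.58621185] [-0.38  0.28 -0.67 -0.19]
stop [[613.5409679  254.68661066   6.        ]]
[224.95978586 555.71353998 230.35167185] [-1.79906667e+02 -9.35970881e-03  1.57952899e+02]
```

Request:
apply_moves(
  targets=[
    [-12,-5,0,0,0,0,0],
    [-25,-11,0,0,0,0,0],
    [-35,-15,0,0,0,0,0],
    [-35,-15,0,0,0,0,0],
    [-35,-15,0,0,0,0,0],
    [-35,-15,0,0,0,0,0],
    [-35,-15,0,0,0,0,0],
    [-35,-15,0,0,0,0,0],
    [-35,-15,0,0,0,0,0],
    [-35,-15,0,0,0,0,0],
    [-35,-15,0,0,0,0,0],
    [-35,-15,0,0,0,0,0],
    [-30,-13,0,0,0,0,0],
    [-16,-7,0,0,0,0,0],
    [0,0,0,0,0,0,0],
  ],
)

```text
time: 1.98
tool_pos: [557.0, 220.2, 231.0]
tcp_rot: [-180.0, -0.0, 157.9]
ft_force: [-0.1, 0.5, 0.7]
finger_gap: 84.9
grip_force: 0.0
```

Request:
apply_moves(
  targets=[
    [0,0,0,0,0,0.1,0],
    [0,0,0,0,0,0.18,0],
    [0,0,0,0,0,0.18,0],
    [0,0,0,0,0,0.18,0],
    [0,0,0,0,0,0.18,0],
    [0,0,0,0,0,0.18,0],
    [0,0,0,0,0,0.18,0],
    [0,0,0,0,0,0.18,0],
    [0,0,0,0,0,0.18,0],
    [0,0,0,0,0,0.18,0],
    [0,0,0,0,0,0.18,0],
    [0,0,0,0,0,0.18,0],
    [0,0,0,0,0,0.18,0],
    [0,0,0,0,0,0.18,0],
    [0,0,0,0,0,0.07,0],
    [0,0,0,0,0,0,0],
  ],
)

```text
time: 3.98
tool_pos: [555.8, 222.3, 231.3]
tcp_rot: [-180.0, 0.0, 14.3]
ft_force: [0.2, 0.5, -1.1]
finger_gap: 85.3
grip_force: 0.0
```

```bash
python3 - <<'E'
from bench import sensors
s=sensors.sense();print(s["time"],s["joint_pos"].round(2).tolist(),s["tool_pos"].round(2),s["tcp_rot"].round(2))
E
```

```text
3.975 [16.88, 7.27, 85.48, 0.02, 87.26, 92.62] [555.85 222.29 231.32] [-1.7998e+02  2.0000e-02  1.4250e+01]
```

Request:
apply_moves(
  targets=[
    [0,0,0,0,-0.06,0,0],
    [0,0,0,0,-0.12,0,0],
    [0,0,0,0,-0.13,0,0],
    [0,0,0,0,-0.13,0,0],
    [0,0,0,0,-0.08,0,0],
    [0,0,0,0,0,0,0],
  ],
)

```text
time: 4.72
tool_pos: [556.4, 221.6, 228.6]
tcp_rot: [-180.0, 30.0, 14.3]
ft_force: [-1.0, 0.2, 0.0]
finger_gap: 85.3
grip_force: 0.0
```

```bash
python3 - <<'E'
from bench import sensors
s=sensors.sense();print(s["time"],s["joint_pos"].round(2).tolist(),s["tool_pos"].round(2),s["tcp_rot"].round(2))
E
```

```text
4.725 [16.2, 37.68, 52.75, 1.16, 119.56, 92.24] [556.42 221.64 228.59] [-179.96   30.01   14.27]
```

Request:
apply_moves(
  targets=[
    [6,0.3,12,0,0,0,0],
    [12,0.3,25,0,0,0,0],
    [12,0.3,26,0,0,0,0],
    [12,0.3,26,0,0,0,0],
    [12,0.3,26,0,0,0,0],
    [12,0.3,26,0,0,0,0],
    [10,0.3,20,0,0,0,0],
    [5,0.3,10,0,0,0,0],
    [0,0,0,0,0,0,0],
    [0,0,0,0,0,0,0],
  ],
)

```text
time: 5.98
tool_pos: [543.9, 215.5, 43.8]
tcp_rot: [-180.0, 29.7, 14.1]
ft_force: [0.9, -0.0, -0.1]
finger_gap: 85.2
grip_force: 0.0
```

```bash
python3 - <<'E'
from bench import sensors,optics
import cv2
s=sensors.sense();print(s["time"],s["joint_pos"].round(2).tolist(),s["tool_pos"].round(2),s["tcp_rot"].round(2))
im=[optics.snapshot(n)[:,:,::-1] for n in("top","scene")]
a=cv2.resize(im[0][170:300,210:330],(480,520),interpolation=cv2.INTER_CUBIC)
b=cv2.resize(im[1][190:290,320:400],(320,400),interpolation=cv2.INTER_CUBIC)
b=cv2.copyMakeBorder(b,0,120,0,0,cv2.BORDER_CONSTANT)
cv2.imwrite("pics/g1.png",cv2.hconcat([a,b]))
E
```

```text
5.975 [16.01, 43.41, 64.12, 0.95, 102.13, 91.82] [543.93 215.54  43.85] [-180.     29.68   14.15]
```

View pics/g1.png

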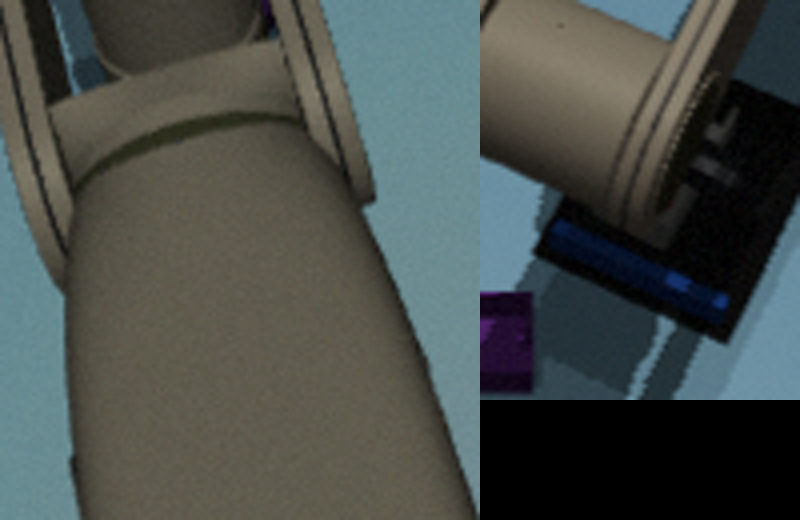

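The pictures at this pose show mostly arm: the wrist hides the tray in both views. The last descent therefore relies on the fitted pose, which leaves 13 mm of clearance on each side.

Request:
apply_moves(
  targets=[
    [3,0,8,0,0,0,0],
    [3,0,8,0,0,0,0],
    [3,0,8,0,0,0,0],
    [3,0,7,0,0,0,0],
    [0,0,0,0,0,0,0],
    [0,0,0,0,0,0,0],
  ],
)

```text
time: 6.82
tool_pos: [538.4, 214.1, 9.9]
tcp_rot: [180.0, 29.8, 14.1]
ft_force: [-1.0, 0.5, -0.4]
finger_gap: 85.5
grip_force: 0.0
```

Request:
apply_moves(
  targets=[
    [0,0,0,0,0,0,0.2],
    [0,0,0,0,0,0,0.4],
    [0,0,0,0,0,0,0.6],
    [0,0,0,0,0,0,1],
    [0,0,0,0,0,0,1],
    [0,0,0,0,0,0,1],
    [0,0,0,0,0,0,1],
    [0,0,0,0,0,0,1],
  ],
  force=35,
)

```text
time: 7.82
tool_pos: [538.7, 214.2, 10.3]
tcp_rot: [-180.0, 29.7, 14.1]
ft_force: [3.6, 1.8, 6.0]
finger_gap: 57.6
grip_force: 38.8
```

```bash
python3 - <<'E'
from bench import sensors
s=sensors.sense();print(s["time"],s["joint_pos"].round(2).tolist(),s["tool_pos"].round(2),s["tcp_rot"].round(2),s["finger_gap"],s["grip_force"],s["ft_force"])
E
```

```text
7.825 [16.03, 45.03, 65.51, 0.95, 99.17, 91.79] [538.74 214.22  10.31] [-180.     29.73   14.14] 57.55115312661745 38.82805645465851 [3.61641961 1.79976125 5.95799184]
```

Request:
apply_moves(
  targets=[
    [-2.5,0,-4.3,0,0,0,1],
    [-5,0,-8.7,0,0,0,1],
    [-8,0,-13.9,0,0,0,1],
    [-10,0,-17.3,0,0,0,1],
    [-11,0,-19.1,0,0,0,1],
    [-12,0,-20.8,0,0,0,1],
    [-12,0,-20.8,0,0,0,1],
    [-12,0,-20.8,0,0,0,1],
    [-11,0,-19.1,0,0,0,1],
    [-9,0,-15.6,0,0,0,1],
    [-5,0,-8.7,0,0,0,1],
    [-2.5,0,-4.3,0,0,0,1],
    [0,0,0,0,0,0,1],
  ],
)

```text
time: 9.45
tool_pos: [537.5, 213.9, 209.6]
tcp_rot: [180.0, 29.8, 14.1]
ft_force: [0.2, -1.0, -3.5]
finger_gap: 57.3
grip_force: 38.2
```

```bash
python3 - <<'E'
from bench import sensors,optics
import cv2
s=sensors.sense();print(s["time"],s["joint_pos"].round(2).tolist(),s["tool_pos"].round(2),s["tcp_rot"].round(2),s["finger_gap"],s["grip_force"],s["ft_force"])
im=optics.snapshot("scene")[:,:,::-1]
cv2.imwrite("pics/l1.png",cv2.resize(im[120:320,260:480],None,fx=3,fy=3,interpolation=cv2.INTER_CUBIC)[:600])
E
```

```text
9.45 [16.03, 34.42, 59.21, 1.05, 116.18, 92.1] [537.54 213.9  209.63] [180.    29.82  14.14] 57.34321602514926 38.18724274635315 [ 0.19634647 -1.037698   -3.49494154]
```

View pics/l1.png

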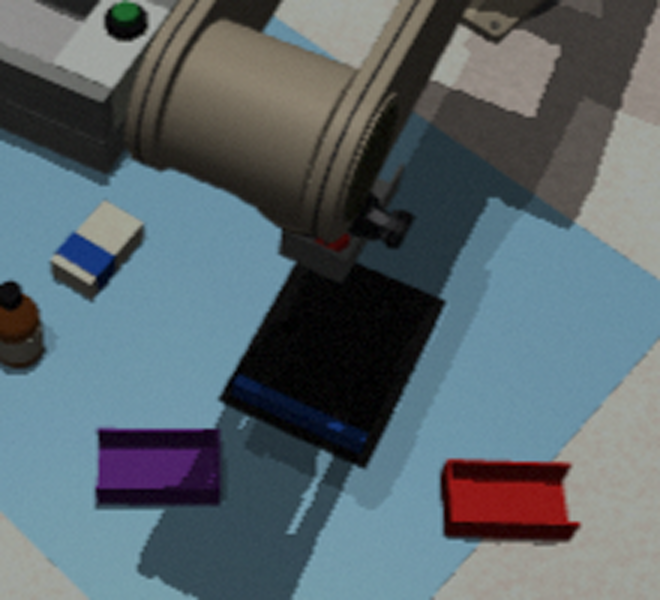

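The tray is held level about 200 mm above the mat, with the red block visible inside. I'll fit the arm's kinematics from the joint readings and check that the pour is reachable before I carry it over.

```bash
cat > kin.py <<'E'
import numpy as np
from scipy.spatial.transform import Rotation as Ro
from scipy.optimize import least_squares
def fk(q,k):
    q=np.array(q,float);a1,d,z0,L1,e,L2,Lt=k
    y=lambda a:Ro.from_euler('y',a,degrees=True); z=lambda a:Ro.from_euler('z',a,degrees=True)
    A=z(q[0]);F=A*y(q[1]+q[2]);R=F*z(q[3])*y(q[4])*z(q[5])
    return A.apply([a1,d,z0])+(A*y(q[1])).apply([0,0,L1])+F.apply([e,0,L2])+R.apply([0,0,Lt]),R
D=[([63.06,7.471,85.268,0,87.261,-4.893],[225.204,556.137,231.292]),
([16.88,7.27,85.48,.02,87.26,92.62],[555.85,222.29,231.32]),
([16.2,37.68,52.75,1.16,119.56,92.24],[556.42,221.64,228.59]),
([16.01,43.41,64.12,.95,102.13,91.82],[543.93,215.54,43.85]),
([16.03,45.03,65.51,.95,99.17,91.79],[538.74,214.22,10.31]),
([16.03,34.42,59.21,1.05,116.18,92.1],[537.54,213.9,209.63])]
s=least_squares(lambda k:np.concatenate([fk(q,k)[0]-p for q,p in D]+[0.003*(k-k0)]),k0:=np.array([0,50,300,400,0,400,250.]))
k=s.x
lo=np.array([-169.43,-51.17,1.28,-76.62,0,-152.29]);hi=np.array([169.43,129.36,143.12,256.62,156.53,152.29])
def ik(p,R,q0):
    s=least_squares(lambda q:np.r_[fk(q,k)[0]-p,300*(R.inv()*fk(q,k)[1]).as_rotvec()],q0,bounds=(lo,hi));return s.x,np.abs(s.fun).max()
E
python3 - <<'E'
from kin import *
print(k.round(1),np.abs(s.fun).max()); R=fk(D[-1][0],k)[1]; Y0=R.as_euler('xyz',degrees=True);print(Y0)
off=R.inv()*Ro.from_euler('xyz',[180,29.8,14.14],degrees=True);print(off.as_rotvec(degrees=True))
a=np.radians(15.74);c=np.array([502.5,-229.3])
for psi in(15.7,0,-15):
  q=np.array(D[-1][0]);t=np.radians(psi);h=np.array([np.cos(t),np.sin(t)])
  lip=np.r_[c+20*h,150]
  q[0]=-28; 
  for th in range(0,61,10):
    r_=Ro.from_euler('zy',[psi,-th],degrees=True); p=lip+r_.apply([52.1,0,.3])
    Rt=Ro.from_euler('xyz',[180,29.8-th,psi],degrees=True)*off.inv()
    q,e=ik(p,Rt,q); print(psi,th,q.round(1),round(e,2))
E
```

```text
[-1.000e-01  5.120e+01  3.179e+02  3.685e+02  6.130e+01  5.536e+02
  3.642e+02] 0.4608042242763112
[-1.50172672e+02 -3.55660879e-03  1.04141501e+02]
[-2.33012783e-02  1.96258232e-02  9.00030683e+01]
15.7 0 [-16.   37.4  61.3 -15.8 106.7  57.2] 0.0
15.7 10 [-18.5  27.8  70.6 -11.1  98.   55.9] 0.0
15.7 20 [-21.5  18.5  79.8  -5.9  89.5  53.2] 0.0
15.7 30 [-25.3   9.6  88.9   0.1  81.5  49. ] 0.0
15.7 40 [-29.9   1.2  97.6   7.5  74.2  42.8] 0.0
15.7 50 [-35.3  -6.4 106.1  16.8  68.2  34.4] 0.0
15.7 60 [-41.5 -12.8 114.1  28.   64.1  23.6] 0.0
0 0 [-20.6  41.8  54.9 -10.8 111.1  68. ] 0.0
0 10 [-22.2  31.2  66.1  -7.5 101.1  67.5] 0.0
0 20 [-24.3  20.9  76.8  -4.   91.3  66. ] 0.0
0 30 [-26.8  10.9  87.2   0.1  81.7  63.1] 0.0
0 40 [-30.1   1.2  97.4   5.3  72.6  58.7] 0.0
0 50 [-34.1  -8.  107.4  12.4  64.2  52.1] 0.0
0 60 [-38.9 -16.5 117.   22.1  57.2  42.7] 0.0
-15 0 [-25.2  44.2  51.5  -5.5 113.7  78.9] 0.0
-15 10 [-26.   33.   63.6  -3.8 102.8  78.8] 0.0
-15 20 [-27.1  22.2  75.2  -2.   92.2  78. ] 0.0
-15 30 [-28.5  11.7  86.4   0.   81.7  76.5] 0.0
-15 40 [-30.3   1.4  97.4   2.8  71.4  74.1] 0.0
-15 50 [-32.6  -8.6 108.1   6.8  61.4  70.2] 0.0
-15 60 [-35.5 -18.4 118.6  12.9  51.9  64.1] 0.0
```

Request:
apply_moves(
  targets=[
    [-0.9,6,0.5,0,0,0,1],
    [-1.7,12,1,0,0,0,1],
    [-2.6,18,1.5,0,0,0,1],
    [-3.5,24,2,0,0,0,1],
    [-3.5,24,2,0,0,0,1],
    [-3.5,24,2,0,0,0,1],
    [-3.5,24,2,0,0,0,1],
    [-3.5,24,2,0,0,0,1],
    [-3.5,24,2,0,0,0,1],
    [-3.5,24,2,0,0,0,1],
    [-3.5,24,2,0,0,0,1],
    [-3.5,24,2,0,0,0,1],
    [-3.5,24,2,0,0,0,1],
    [-3.5,24,2,0,0,0,1],
    [-3.5,24,2,0,0,0,1],
    [-3.5,24,2,0,0,0,1],
    [-3.5,24,2,0,0,0,1],
    [-2.6,18,1.5,0,0,0,1],
    [-1.7,12,1,0,0,0,1],
    [-0.9,6,0.5,0,0,0,1],
  ],
)

```text
time: 12.0
tool_pos: [571.0, -199.0, 209.9]
tcp_rot: [-180.0, 29.8, 14.1]
ft_force: [-0.5, 1.0, -2.6]
finger_gap: 57.5
grip_force: 38.2
```

Request:
apply_moves(
  targets=[
    [0,0,0,0,0,0,1],
    [0,0,0,0,0,0,1],
  ],
)

```text
time: 12.25
tool_pos: [571.1, -197.8, 210.0]
tcp_rot: [-180.0, 29.8, 14.2]
ft_force: [-1.0, 0.1, -2.6]
finger_gap: 57.5
grip_force: 38.2
```

Request:
apply_moves(
  targets=[
    [2.4,1,4.4,0,0,0,1],
    [4.7,2,8.9,0,0,0,1],
    [4.7,2,8.9,0,0,0,1],
    [4.7,2,8.9,0,0,0,1],
    [4.7,2,8.9,0,0,0,1],
    [4.7,2,8.9,0,0,0,1],
    [2.3,1,4.4,0,0,0,1],
    [0,0,0,0,0,0,1],
    [0,0,0,0,0,0,1],
  ],
)

```text
time: 13.38
tool_pos: [572.2, -210.6, 150.2]
tcp_rot: [180.0, 29.8, 14.1]
ft_force: [0.3, -0.3, -2.0]
finger_gap: 58.1
grip_force: 38.2
```

```bash
python3 - <<'E'
from bench import sensors,optics
import cv2
s=sensors.sense();print(s["time"],s["joint_pos"].round(2).tolist(),s["tool_pos"].round(2),s["tcp_rot"].round(2))
a=optics.snapshot("top")[185:315,380:560,::-1];b=optics.snapshot("scene")[70:200,200:380,::-1]
cv2.imwrite("pics/p1.png",cv2.vconcat([cv2.resize(x,None,fx=2.3,fy=2.3,interpolation=cv2.INTER_CUBIC) for x in(a,b)]))
E
```

```text
13.375 [-16.36, 37.78, 60.75, -15.3, 107.1, 58.32] [ 572.18 -210.57  150.17] [179.97  29.76  14.13]
```

View pics/p1.png

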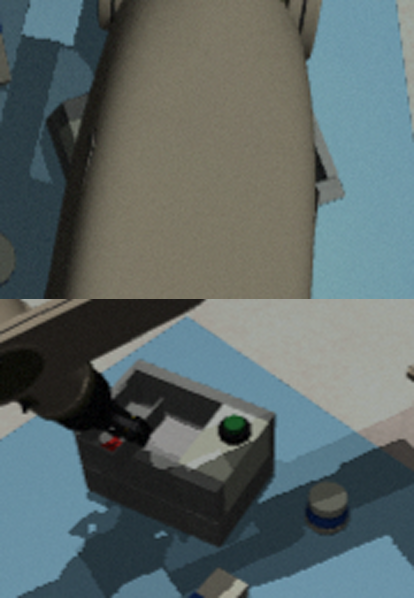

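The scene crop shows the tray held level over the tank. The red block is visible at its back, and the button is clear of the gripper. Now I'll pour, pivoting about the lip.

Request:
apply_moves(
  targets=[
    [-1.95,0,-3.1,0,0.07,0,1],
    [-1.95,0,-3.1,0,0.07,0,1],
    [-1.95,0,-3.1,0,0.07,0,1],
    [-1.95,0,-3.1,0,0.07,0,1],
    [-1.95,0,-3.1,0,0.07,0,1],
    [-1.95,0,-3.1,0,0.07,0,1],
    [-1.95,0,-3.1,0,0.07,0,1],
    [-1.95,0,-3.1,0,0.07,0,1],
    [-1.95,0,-3.1,0,0.07,0,1],
    [-1.95,0,-3.1,0,0.07,0,1],
    [-1.95,0,-3.1,0,0.07,0,1],
    [-1.95,0,-3.1,0,0.07,0,1],
    [-1.95,0,-3.1,0,0.07,0,1],
    [-1.95,0,-3.1,0,0.07,0,1],
    [-1.95,0,-3.1,0,0.07,0,1],
    [0,0,0,0,0,0,1],
    [0,0,0,0,0,0,1],
    [0,0,0,0,0,0,1],
    [0,0,0,0,0,0,1],
    [0,0,0,0,0,0,1],
  ],
)

```text
time: 15.98
tool_pos: [546.3, -216.9, 194.9]
tcp_rot: [-180.0, -30.3, 14.2]
ft_force: [-0.1, 0.1, -1.9]
finger_gap: 57.7
grip_force: 38.2
```

Request:
apply_moves(
  targets=[
    [0,0,0,0,0,0,1],
    [0,0,0,0,0,0,1],
    [0,0,0,0,0,0,1],
    [0,0,0,0,0,0,1],
    [0,0,0,0,0,0,1],
    [0,0,0,0,0,0,1],
  ],
)

```text
time: 16.73
tool_pos: [546.2, -217.1, 194.9]
tcp_rot: [180.0, -30.4, 14.1]
ft_force: [0.1, -0.7, -1.7]
finger_gap: 57.4
grip_force: 38.2
```

```bash
python3 - <<'E'
from h import *
import cv2
s=sensors.sense();print(s["time"],s["joint_pos"].round(2).tolist(),s["tool_pos"].round(2),s["tcp_rot"].round(2))
a=optics.snapshot("top")[185:315,380:560,::-1];b=optics.snapshot("scene")[70:200,200:380,::-1]
cv2.imwrite("pics/p2.png",cv2.vconcat([cv2.resize(x,None,fx=2.3,fy=2.3,interpolation=cv2.INTER_CUBIC) for x in(a,b)]))
E
```

```text
16.725 [-42.03, -12.91, 114.14, 27.95, 63.63, 24.58] [ 546.15 -217.11  194.95] [179.99 -30.37  14.14]
```

View pics/p2.png

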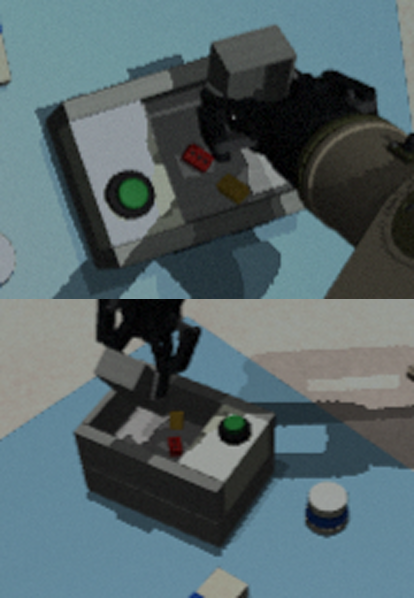

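Both blocks lie on the tank floor: red at crop (197,157) and yellow at (233,187) in the top view. The tray is at 60°. Now I'll level it, lift it and correct the yaw to match the mat.

Request:
apply_moves(
  targets=[
    [1.7,0,3.2,0,-0.07,0,1],
    [3.2,0,6.5,0,-0.14,0,1],
    [3.2,0,6.5,0,-0.14,0,1],
    [3.2,0,6.5,0,-0.14,0,1],
    [3.2,0,6.5,0,-0.14,0,1],
    [3.2,0,6.5,0,-0.14,0,1],
    [3.2,0,6.5,0,-0.14,0,1],
    [3.2,0,6.5,0,-0.14,0,1],
    [-4,0,-7,0,0,0,1],
    [-8,0,-13.9,0,0,0,1],
    [-8,0,-13.9,0,0,0,1],
    [-8,0,-13.9,0,0,0,1],
    [-7,0,-12.1,-0.009,0,-0.016,1],
    [0,0,0,-0.009,0,-0.016,1],
    [0,0,0,0,0,0,1],
    [0,0,0,0,0,0,1],
  ],
)

```text
time: 18.82
tool_pos: [571.1, -210.4, 219.2]
tcp_rot: [-179.9, 29.9, 16.3]
ft_force: [-0.8, 0.1, -2.5]
finger_gap: 57.5
grip_force: 38.2
```

Request:
apply_moves(
  targets=[
    [2,-10,-1.2,0,0,0,1],
    [4.1,-20,-2.4,0,0,0,1],
    [6.2,-30,-3.6,0,0,0,1],
    [6.2,-30,-3.6,0,0,0,1],
    [6.2,-30,-3.6,0,0,0,1],
    [6.2,-30,-3.6,0,0,0,1],
    [6.2,-30,-3.6,0,0,0,1],
    [6.2,-30,-3.6,0,0,0,1],
    [6.2,-30,-3.6,0,0,0,1],
    [6.2,-30,-3.6,0,0,0,1],
    [6.2,-30,-3.6,0,0,0,1],
    [6.2,-30,-3.6,0,0,0,1],
    [6.2,-30,-3.6,0,0,0,1],
    [6.2,-30,-3.6,0,0,0,1],
    [4.1,-20,-2.4,0,0,0,1],
    [2,-10,-1.2,0,0,0,1],
    [0,0,0,0,0,0,1],
    [0,0,0,0,0,0,1],
    [0,0,0,0,0,0,1],
  ],
)

```text
time: 21.2
tool_pos: [550.5, 219.6, 221.2]
tcp_rot: [-180.0, 29.8, 16.2]
ft_force: [-0.0, 0.4, -2.1]
finger_gap: 57.3
grip_force: 38.2
```

Request:
apply_moves(
  targets=[
    [5,-1.6,8.4,0,0,0,1],
    [12,-1.6,20,0,0,0,1],
    [14,-1.6,23,0,0,0,1],
    [14,-1.6,23,0,0,0,1],
    [14,-1.6,23,0,0,0,1],
    [14,-1.6,23,0,0,0,1],
    [12,-1.6,20,0,0,0,1],
    [8,-1.6,13,0,0,0,1],
    [5,-1.6,8.4,0,0,0,1],
    [3,-1.6,5,0,0,0,1],
    [0,0,0,0,0,0,1],
    [0,0,0,0,0,0,1],
    [0,0,0,0,0,0,1],
  ],
)

```text
time: 22.82
tool_pos: [550.8, 237.4, 27.0]
tcp_rot: [-180.0, 29.7, 16.2]
ft_force: [0.3, -0.8, -2.2]
finger_gap: 57.3
grip_force: 38.2
```

Request:
apply_moves(
  targets=[
    [1.5,0,2.6,0,0,0,1],
    [1.5,0,2.6,0,0,0,1],
    [1.5,0,2.6,0,0,0,1],
    [1,0,1.7,0,0,0,1],
    [1,0,1.7,0,0,0,1],
    [0.5,0,0.9,0,0,0,1],
    [0,0,0,0,0,0,1],
    [0,0,0,0,0,0,1],
  ],
)

```text
time: 23.82
tool_pos: [550.5, 237.4, 12.4]
tcp_rot: [-180.0, 29.8, 16.3]
ft_force: [0.4, 0.4, -1.8]
finger_gap: 57.8
grip_force: 38.2
```

Request:
apply_moves(
  targets=[
    [0.5,0,0.9,0,0,0,1],
    [0.2,0,0.4,0,0,0,1],
    [0,0,0,0,0,0,1],
    [0,0,0,0,0,0,1],
  ],
)

```text
time: 24.32
tool_pos: [550.3, 237.4, 10.8]
tcp_rot: [-180.0, 29.8, 16.3]
ft_force: [-0.3, -0.4, -2.0]
finger_gap: 57.8
grip_force: 38.2
```

Request:
apply_moves(
  targets=[
    [0.3,0,0.5,0,0,0,1],
    [0,0,0,0,0,0,1],
    [0,0,0,0,0,0,1],
  ],
)

```text
time: 24.7
tool_pos: [550.4, 237.4, 10.4]
tcp_rot: [-180.0, 29.8, 16.3]
ft_force: [-0.6, -1.0, 0.2]
finger_gap: 57.5
grip_force: 38.4
```

Request:
apply_moves(
  targets=[
    [0.2,0,0.4,0,0,0,1],
    [0,0,0,0,0,0,1],
    [0,0,0,0,0,0,1],
  ],
)

```text
time: 25.08
tool_pos: [550.5, 237.4, 10.3]
tcp_rot: [-180.0, 29.8, 16.3]
ft_force: [-1.3, -0.3, 4.9]
finger_gap: 57.4
grip_force: 38.7
```

Request:
apply_moves(
  targets=[
    [0.9,0,-0.5,0,0,0,1],
    [0.9,0,-0.5,0,0,0,1],
    [0.9,0,-0.5,0,0,0,1],
    [0.9,0,-0.5,0,0,0,1],
    [0,0,0,0,0,0,1],
    [0,0,0,0,0,0,1],
  ],
)

```text
time: 25.82
tool_pos: [554.1, 238.5, 10.4]
tcp_rot: [-180.0, 29.8, 16.3]
ft_force: [-3.6, -0.0, 6.9]
finger_gap: 57.5
grip_force: 38.9
```

Request:
apply_moves(
  targets=[
    [0.9,0,-0.5,0,0,0,1],
    [0,0,0,0,0,0,1],
    [0,0,0,0,0,0,1],
  ],
)

```text
time: 26.2
tool_pos: [555.1, 238.8, 10.4]
tcp_rot: [-180.0, 29.8, 16.3]
ft_force: [-3.9, 0.0, 6.3]
finger_gap: 57.6
grip_force: 38.9
```

Request:
apply_moves(
  targets=[
    [0.9,0,-0.5,0,0,0,1],
    [0,0,0,0,0,0,1],
    [0,0,0,0,0,0,1],
  ],
)

```text
time: 26.58
tool_pos: [556.0, 239.1, 10.3]
tcp_rot: [-180.0, 29.8, 16.3]
ft_force: [-3.0, -1.5, 6.6]
finger_gap: 57.7
grip_force: 38.9
```

Request:
apply_moves(
  targets=[
    [0.9,0,-0.5,0,0,0,1],
    [0,0,0,0,0,0,1],
    [0,0,0,0,0,0,1],
  ],
)

```text
time: 26.95
tool_pos: [556.9, 239.3, 10.3]
tcp_rot: [-180.0, 29.9, 16.3]
ft_force: [-4.5, -1.0, 7.8]
finger_gap: 57.4
grip_force: 39.0
```

Request:
apply_moves(
  targets=[
    [0.9,0,-0.5,0,0,0,1],
    [0,0,0,0,0,0,1],
    [0,0,0,0,0,0,1],
  ],
)

```text
time: 27.32
tool_pos: [556.9, 239.3, 10.4]
tcp_rot: [-180.0, 30.0, 16.3]
ft_force: [-8.6, -3.2, 9.3]
finger_gap: 57.9
grip_force: 38.9
```

Request:
apply_moves(
  targets=[
    [0.5,0,-0.3,0,0,0,1],
    [0,0,0,0,0,0,1],
    [0,0,0,0,0,0,1],
  ],
)

```text
time: 27.7
tool_pos: [556.8, 239.3, 10.4]
tcp_rot: [-180.0, 30.1, 16.3]
ft_force: [-11.4, -4.3, 10.8]
finger_gap: 57.7
grip_force: 38.8
```

The tray is against the rail: at about 12 N it no longer advances. Releasing it.

Request:
apply_moves(
  targets=[
    [0,0,0,0,0,0,0.4],
    [0,0,0,0,0,0,0.2],
    [0,0,0,0,0,0,0],
    [0,0,0,0,0,0,0],
    [0,0,0,0,0,0,0],
    [0,0,0,0,0,0,0],
  ],
)

```text
time: 28.45
tool_pos: [558.9, 239.8, 9.6]
tcp_rot: [-180.0, 29.8, 16.3]
ft_force: [0.6, -0.5, -0.7]
finger_gap: 85.5
grip_force: 0.0
```

Request:
apply_moves(
  targets=[
    [-2,0,-3.5,0,0,0,0],
    [-4,0,-7,0,0,0,0],
    [-6,0,-10.4,0,0,0,0],
    [-10,0,-17.3,0,0,0,0],
    [-15,0,-26,0,0,0,0],
    [-18,0,-31,0,0,0,0],
    [-18,0,-31,0,0,0,0],
    [-18,0,-31,0,0,0,0],
    [-18,0,-31,0,0,0,0],
    [-10,0,-17.3,0,0,0,0],
    [0,0,0,0,0,0,0],
  ],
)

```text
time: 29.82
tool_pos: [558.5, 239.7, 249.4]
tcp_rot: [-180.0, 29.5, 16.3]
ft_force: [-0.4, 0.8, -0.4]
finger_gap: 85.2
grip_force: 0.0
```

Request:
apply_moves(
  targets=[
    [0,0,0,0,0.1,0,0.3],
    [0,0,0,0,0.14,0,0.6],
    [0,0,0,0,0.14,0,1],
    [0,0,0,0,0.14,0,1],
    [-8,13,0,0,0,0,1],
    [-14,22,0,0,0,0,1],
    [-18,29,0,0,0,0,1],
    [-18,29,0,0,0,0,1],
    [-18,29,0,0,0,0,1],
    [-18,29,0,0,0,0,1],
    [-18,29,0,0,0,0,1],
    [-18,29,0,0,0,0,1],
    [-18,29,0,0,0,0,1],
    [-18,29,0,0,0,0,1],
    [-18,29,0,0,0,0,1],
    [-14,22,0,0,0,0,1],
    [-6,9,0,0,0,0,1],
    [0,0,0,0,0,0,1],
    [0,0,0,0,0,0,1],
  ],
)

```text
time: 32.2
tool_pos: [453.5, -131.0, 246.8]
tcp_rot: [-179.9, 0.0, 16.3]
ft_force: [0.6, 0.6, -0.4]
finger_gap: -0.1
grip_force: 0.0
```

```bash
python3 - <<'E'
from h import *
import cv2
s=sensors.sense();print(s["time"],s["tool_pos"].round(2),s["tcp_rot"].round(2),s["finger_gap"])
a=optics.snapshot("top")[185:300,220:320,::-1];b=optics.snapshot("scene")[190:290,320:420,::-1]
cv2.imwrite("pics/m1.png",cv2.hconcat([cv2.resize(a,(500,575),interpolation=cv2.INTER_CUBIC),cv2.copyMakeBorder(cv2.resize(b,(300,300),interpolation=cv2.INTER_CUBIC),0,275,0,0,cv2.BORDER_CONSTANT)]))
mp=[536.73,232.3,16.24]
for o in(0,-10): print((proj(place(mp,[[80+o,29,42],[80+o,-29,42],[-30+o,-26,10],[-30+o,29,42],[80,60,32],[80,-60,32]]))-[220,185])*5)
E
```

```text
32.2 [ 453.48 -130.96  246.84] [-1.7993e+02  3.0000e-02  1.6270e+01] -0.1429442638200396
[[126.07242426 128.19490305]
 [246.34416014  90.72627614]
 [313.85187213 326.1837367 ]
 [192.22121703 355.32042068]
 [ 65.21051338 152.11719997]
 [312.0354934   75.1922231 ]]
[[131.98083627 148.48176062]
 [252.44422029 110.8862246 ]
 [320.02891897 346.61950267]
 [198.36335405 376.40978588]
 [ 65.21051338 152.11719997]
 [312.0354934   75.1922231 ]]
```

View pics/m1.png

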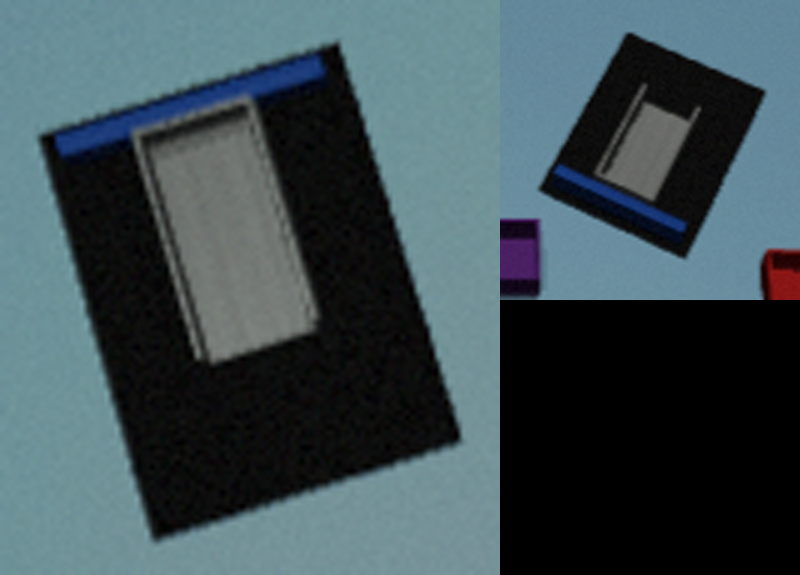

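The tray's back edge, (133,130)–(253,95) in the crop, lies along the rail and is centred and square. Now the button.

Request:
apply_moves(
  targets=[
    [0,0,10,0,0,0,1],
    [0,0,20,0,0,0,1],
    [0,0,20,0,0,0,1],
    [0,0,20,0,0,0,1],
    [0,0,14,0,0,0,1],
    [0,0,8,0,0,0,1],
    [0,0,4,0,0,0,1],
    [0,0,0,0,0,0,1],
    [0,0,0,0,0,0,1],
  ],
)

```text
time: 33.42
tool_pos: [453.7, -131.7, 151.7]
tcp_rot: [180.0, -0.1, 16.2]
ft_force: [0.3, -1.2, -0.3]
finger_gap: -0.0
grip_force: 0.0
```

Request:
apply_moves(
  targets=[
    [0,0,2,0,0,0,1],
    [0,0,2,0,0,0,1],
    [0,0,2,0,0,0,1],
    [0,0,0,0,0,0,1],
    [0,0,0,0,0,0,1],
  ],
)

```text
time: 34.05
tool_pos: [453.3, -131.5, 145.0]
tcp_rot: [-180.0, 0.0, 16.2]
ft_force: [0.1, 0.4, 0.5]
finger_gap: 0.4
grip_force: 0.0
```

Request:
apply_moves(
  targets=[
    [0,0,2,0,0,0,1],
    [0,0,2,0,0,0,1],
    [0,0,0,0,0,0,1],
    [0,0,0,0,0,0,1],
  ],
)

```text
time: 34.55
tool_pos: [453.4, -131.6, 141.2]
tcp_rot: [-180.0, -0.0, 16.2]
ft_force: [-1.0, -0.5, 2.9]
finger_gap: 0.1
grip_force: 1.1
```

Request:
apply_moves(
  targets=[
    [0,0,2,0,0,0,1],
    [0,0,2,0,0,0,1],
    [0,0,0,0,0,0,1],
    [0,0,0,0,0,0,1],
  ],
)

```text
time: 35.05
tool_pos: [453.5, -131.6, 137.2]
tcp_rot: [-180.0, -0.0, 16.2]
ft_force: [-1.3, 0.3, 5.1]
finger_gap: -0.0
grip_force: 2.5
```

Request:
apply_moves(
  targets=[
    [0,0,1,0,0,0,1],
    [0,0,1,0,0,0,1],
    [0,0,0,0,0,0,1],
  ],
)

```text
time: 35.42
tool_pos: [453.5, -131.7, 136.0]
tcp_rot: [180.0, -0.0, 16.2]
ft_force: [-4.5, 1.6, 10.4]
finger_gap: -0.1
grip_force: 5.6
```

Request:
apply_moves(
  targets=[
    [0,0,0.6,0,0,0,1],
    [0,0,0,0,0,0,1],
    [0,0,0,0,0,0,1],
  ],
)

```text
time: 35.8
tool_pos: [453.6, -131.7, 135.9]
tcp_rot: [180.0, -0.0, 16.2]
ft_force: [-6.4, 2.1, 15.9]
finger_gap: 0.0
grip_force: 7.8
```

Request:
apply_moves(
  targets=[
    [0,0,-3,0,0,0,1],
    [0,0,-6,0,0,0,1],
    [0,0,-15,0,0,0,1],
    [0,0,-25,0,0,0,1],
    [0,0,-30,0,0,0,1],
    [0,0,-30,0,0,0,1],
    [0,0,-15,0,0,0,1],
    [0,0,0,0,0,0,1],
    [0,0,0,0,0,0,1],
    [0,0,0,0,0,0,1],
    [0,0,0,0,0,0,1],
  ],
)

```text
time: 37.17
tool_pos: [452.9, -131.4, 257.5]
tcp_rot: [-179.9, 0.1, 16.2]
ft_force: [-1.1, -0.0, 0.5]
finger_gap: 0.3
grip_force: 0.0
```

```bash
python3 - <<'E'
from bench import r,sensors
print(sensors.sense()["ft_force"],r.hand_in())
E
```

```text
the job is handed in; nothing more can be done
[-1.12872314 -0.03868407  0.53312151] None
```

I handed the job in at about 37 s without a verdict back: both blocks are in the tank, the tray sits level on its mat against the rail, and the button was pressed until it bottomed out (about 16 N) and then released, though I took no picture after that to confirm it sprang back.

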